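# Lay out chair spindles in mirror order

## Task

The chair back is glued up face down, so its turned spindles are needed in mirror order. Move the four spindles from the rack with the separate cradle blocks to the empty one-piece rack so that their left-to-right order (seen from the robot) is reversed: the leftmost goes to the rightmost place, and so on. Lay each one level and centred, down in a pair of opposite notches, and let go of it.

Things in the scene. Friction and masses are not known exactly. Their poses are not given: they have to be found in the camera images.
- source_base: Fixed brown base board 106 x 296 x 10 mm with four separate cradle blocks in a row: the rack the spindles come from. May be the nearer or the farther rack. Origin: centre of its underside, on the bench. x across the row, away from the robot (within 15 deg), y along the row to the robot's left, z up. The cradles stand at y = +105, +35, -35, -105 mm, in shuffled order.
- assembly_rack: Fixed one-piece rack, empty at first: dark base 120x320x10 mm, two pale rails 12 mm thick along y at x = +-42 mm, tops at z = 54 mm. Facing 90 deg V notches, 32 wide, 16 deep, make four places at y = +105, +35, -35, -105 mm. Origin: centre of underside, on the bench. x away from the robot (within 15 deg), y to its left, z up. A seated spindle lies along x, its axis at z = 51 mm.
- spindle_1: Loose turned wooden spindle, 130 mm long, 60 g: plain straight middle, 22 mm thick, 60 mm long. 18 mm journals lie in the notches. Origin: on its axis at mid-length, where to grip it; x along the level axis; y, z turn as it rolls. Starts in cradle_1, axis 51 mm above the bench.
- spindle_2: Loose turned wooden spindle, 130 mm long, 60 g: two beads 29 mm in diameter, 18 to 27 mm either side of the middle; between them 18 mm thick for 30 mm. 18 mm journals lie in the notches. Origin: on its axis at mid-length, where to grip it; x along the level axis; y, z turn as it rolls. Starts in cradle_2, axis 51 mm above the bench.
- spindle_3: Loose turned wooden spindle, 130 mm long, 60 g: thick barrel middle, 27 mm in diameter for 44 mm, tapering to the journals. 18 mm journals lie in the notches. Origin: on its axis at mid-length, where to grip it; x along the level axis; y, z turn as it rolls. Starts in cradle_3, axis 51 mm above the bench.
- spindle_4: Loose turned wooden spindle, 130 mm long, 60 g: slim straight middle 20 mm thick (60 mm long) and a collar 25 mm in diameter at each end, outside the rails. 18 mm journals lie in the notches. Origin: on its axis at mid-length, where to grip it; x along the level axis; y, z turn as it rolls. Starts in cradle_4, axis 51 mm above the bench.
- cradle_1: Fixed medium-brown cradle block on the source base, 96 x 68 x 44 mm, in which spindle_1 lies at the start: two upright pieces 12 mm thick at x = +-42 mm, each with one V notch 32 mm wide and 16 mm deep at y = 0. Origin: centre of its underside, 10 mm above the bench; x along the spindle, y along the row, to the robot's left.
- cradle_2: Fixed medium-brown cradle block on the source base, 96 x 68 x 44 mm, in which spindle_2 lies at the start: two upright pieces 12 mm thick at x = +-42 mm, each with one V notch 32 mm wide and 16 mm deep at y = 0. Origin: centre of its underside, 10 mm above the bench; x along the spindle, y along the row, to the robot's left.
- cradle_3: Fixed medium-brown cradle block on the source base, 96 x 68 x 44 mm, in which spindle_3 lies at the start: two upright pieces 12 mm thick at x = +-42 mm, each with one V notch 32 mm wide and 16 mm deep at y = 0. Origin: centre of its underside, 10 mm above the bench; x along the spindle, y along the row, to the robot's left.
- cradle_4: Fixed medium-brown cradle block on the source base, 96 x 68 x 44 mm, in which spindle_4 lies at the start: two upright pieces 12 mm thick at x = +-42 mm, each with one V notch 32 mm wide and 16 mm deep at y = 0. Origin: centre of its underside, 10 mm above the bench; x along the spindle, y along the row, to the robot's left.

How it is judged:
At the end, for the whole second after the job is handed in: Each spindle lies released and at rest in the assembly rack, in the place mirroring its cradle (cradle at y = a of source_base: spindle at y = -a of the rack), within 10 mm along the row, 15 mm across, 7 mm of the seated height, axis within 0.12 rad of the rack's x (((y of cradle_1 in the frame of source_base between 0.085 and 0.125 m and y of spindle_1 in the frame of assembly_rack between -0.115 and -0.095 m) or (y of cradle_1 in the frame of source_base between 0.015 and 0.055 m and y of spindle_1 in the frame of assembly_rack between -0.045 and -0.025 m) or (y of cradle_1 in the frame of source_base between -0.055 and -0.015 m and y of spindle_1 in the frame of assembly_rack between 0.025 and 0.045 m) or (y of cradle_1 in the frame of source_base between -0.125 and -0.085 m and y of spindle_1 in the frame of assembly_rack between 0.095 and 0.115 m)) and x of spindle_1 in the frame of assembly_rack between -0.015 and 0.015 m and z of spindle_1 in the frame of assembly_rack between 0.0437 and 0.0577 m and angle between the x axis of each of spindle_1, spindle_2, spindle_3, spindle_4 and the x axis of assembly_rack, either way round below 0.12 rad and linear speed of each of spindle_1, spindle_2, spindle_3, spindle_4 below 0.02 m/s and contact force between each of spindle_1, spindle_2, spindle_3, spindle_4 and the fingers below 0.1 N and ((y of cradle_2 in the frame of source_base between 0.085 and 0.125 m and y of spindle_2 in the frame of assembly_rack between -0.115 and -0.095 m) or (y of cradle_2 in the frame of source_base between 0.015 and 0.055 m and y of spindle_2 in the frame of assembly_rack between -0.045 and -0.025 m) or (y of cradle_2 in the frame of source_base between -0.055 and -0.015 m and y of spindle_2 in the frame of assembly_rack between 0.025 and 0.045 m) or (y of cradle_2 in the frame of source_base between -0.125 and -0.085 m and y of spindle_2 in the frame of assembly_rack between 0.095 and 0.115 m)) and x of spindle_2 in the frame of assembly_rack between -0.015 and 0.015 m and z of spindle_2 in the frame of assembly_rack between 0.0437 and 0.0577 m and ((y of cradle_3 in the frame of source_base between 0.085 and 0.125 m and y of spindle_3 in the frame of assembly_rack between -0.115 and -0.095 m) or (y of cradle_3 in the frame of source_base between 0.015 and 0.055 m and y of spindle_3 in the frame of assembly_rack between -0.045 and -0.025 m) or (y of cradle_3 in the frame of source_base between -0.055 and -0.015 m and y of spindle_3 in the frame of assembly_rack between 0.025 and 0.045 m) or (y of cradle_3 in the frame of source_base between -0.125 and -0.085 m and y of spindle_3 in the frame of assembly_rack between 0.095 and 0.115 m)) and x of spindle_3 in the frame of assembly_rack between -0.015 and 0.015 m and z of spindle_3 in the frame of assembly_rack between 0.0437 and 0.0577 m and ((y of cradle_4 in the frame of source_base between 0.085 and 0.125 m and y of spindle_4 in the frame of assembly_rack between -0.115 and -0.095 m) or (y of cradle_4 in the frame of source_base between 0.015 and 0.055 m and y of spindle_4 in the frame of assembly_rack between -0.045 and -0.025 m) or (y of cradle_4 in the frame of source_base between -0.055 and -0.015 m and y of spindle_4 in the frame of assembly_rack between 0.025 and 0.045 m) or (y of cradle_4 in the frame of source_base between -0.125 and -0.085 m and y of spindle_4 in the frame of assembly_rack between 0.095 and 0.115 m)) and x of spindle_4 in the frame of assembly_rack between -0.015 and 0.015 m and z of spindle_4 in the frame of assembly_rack between 0.0437 and 0.0577 m); the robot touches nothing.
It also fails if it takes over 90 s, if anything falls off the work surface, if the arm or the gripper's body presses on something with over 40 N, if the wrist force passes 120 N, or if a joint passes its speed limit or range.

## Robot

A 6-joint arm with a two-finger parallel gripper is mounted at the origin on a cart in front of the work surface, level with it; the furniture and walls round the work are solid. World frame = base frame: x ahead of the robot, y to its left, z up, the work surface at z = 0. Lengths are in m, angles in rad, forces in N, time in s.
With the tool pointing down it reaches from about 0.25 to 0.725 m from the base axis. Payload 4 kg.
Tool frame: the origin (TCP) lies midway between the tips of the shut fingers; the grasp point (between the pads) lies 19 mm behind it; z points along the fingers, y is the line along which they close (so a half turn about z gives the same grasp; the last joint's range is limited). The gripper opens to 85 mm and grips with 20 to 120 N. Pads are 22 mm wide; open, the fingers measure 114 mm over their backs; the gripper's body (76 mm by 85 mm) begins 54 mm behind the grasp point. The pads swing forward as they close: fully open they stand 13 mm farther back than shut.
Start: joints at [1.326, 0.241, 0.005, 1.335, 0, 1.571], TCP at [0.121, 0.485, 0.194] pointing down, gripper open.
Joint ranges: [-2.72, 2.72], [-1.05, 1.87], [-1.09, 1.28], [-1.99, 2.15], [-1.42, 1.44], [-3.14, 3.14]. Speed limits (rad/s): [2.79, 2.79, 3.14, 3.14, 3.14, 3.14].

## Interface

Orientations are given as a unit quaternion [x, y, z, w].
In Python, from workcell import get_obs, camera, job_done, silhouettes gives the robot as it stands. The module is installed in compiled form; this text tells all that it offers.
- The arm moves only by the tool drive_tool, never from a script. Its argument "increments" is a list of rows, each a list of 3 entries, a list of its own where there are three numbers: the shift along the world's x, y, z in mm, then the turn, a rotation vector about the world's x, y, z in degrees, then the opening, from 0 (shut) to 1 (fully open). A call has 1 to 8 rows; each row shifts and turns the commanded pose from where the row before left it; what a row does not reach is not made up. A row lasts 1/12 s, in which the tool goes at most 41.7 mm and 7.16 degrees, less where a joint would pass 70% of its speed; a pose out of reach is approached as far as the arm can. A call is refused whole if a number of a shift passes 41.7 or a number of a turn 7.16, either way. A call with a gripper value outside its range is refused whole. The fingers move at their own pace and stop on an object; the grip force is fixed at half the most. Time passes only in rows, so rows that do not move let the fingers close. It gives the time, the measured TCP pose, the force, the opening and the grip force at its end, in the units of the state.
- get_obs(): the state, without advancing time (a new reading comes with each control period).
- camera(name): name is "scene" or "side" or "wrist"; returns a dict with "image" (400x640x3 uint8, red, green, blue), "K" (3x3 intrinsics, pixels), "k1" (the pictures are not rectified: a ray, as slopes to the right and down, at radius r is drawn at 1 + k1 r^2 times it, then the intrinsics apply), "view" (4x4, takes a point from world to camera coordinates). Camera axes: x right, y down, z forward; pixel columns grow to the right and rows downward; lengths in m; the calibration is good to about 2 mm. A picture is of the moment at which its call begins. There is no depth.
- job_done(): hands the job in; it is judged then, once.
Trained networks look in a picture, given as the dict that the camera call returned (one of the last four; its "shot" number tells which), for a name from the list of things; names that differ only in an ending like _2 or _b are one class to them, and where a whole thing is asked for, a point or a joint stands for the part that bears it (a point fixed in the world has none). Each returns a list of dicts, best first, with "conf" (0 to 1); they miss things now and then, are a little off and sometimes report something else, mostly with a low value. They report only what shows in the picture. A call takes as long as a camera call.
- silhouettes(query, picture): "region" (400x640 bool, what is visible of it) and "bbox" ([left, top, right, bottom] in pixels, round what is visible of it).
The state is a dict: "clock": time; "joint_pos": joint angles; "joint_vel": joint speeds; "tau": joint torques, N m; "eef_pos": TCP position; "tool_rot": TCP orientation; "ft_force": force on the tool from outside, world axes, zero at the start; "ft_torque": the same for the moment, N m; "grip_width": finger opening in m; "grasp_force": force on a finger pad.
Only numpy, scipy, OpenCV 4.12 (cv2) and the standard library are available. Lean on these libraries where they do the work, as an engineer would, in place of code of your own. Each camera call takes 0.05 s, during which the arm holds its last target. There are 200 camera calls.

## Working session

There is one attempt and no reset: what is moved stays moved. The work goes in short steps, Python scripts to look and compute and a tool call to move; the robot and the scene stay as the last step left them, time stands still between calls to the robot, and variables do not carry over. Pictures are saved under pics/ and viewed, at most 14 in all, crops included, and the job is handed in when it is done.

Besides the shell and the picture viewer there is one more tool, called as name([rows], argument=value, ...), one row to a line, values as JSON. drive_tool: Moves the arm, as the interface text tells. Its arguments: {"type":"object","properties":{"increments":{"type":"array"}},"required":["increments"]}

```bash
mkdir -p pics
python3 - <<'E'
from workcell import *
import cv2,numpy as np
o=get_obs();print({k:np.round(v,3) for k,v in o.items()})
ims=[]
for n in ["scene","side"]:
    c=camera(n);cv2.imwrite(f"pics/{n}0.png",c["image"][:,:,::-1])
    print(n,c["K"].tolist(),c["k1"],np.round(c["view"],4).tolist())
    for q in ["source_base","assembly_rack","spindle_1","cradle_1"]:
        for d in silhouettes(q,c): print(q,round(d["conf"],2),d["bbox"],d["region"].sum())
E
```

```text
{'clock': np.float64(0.0), 'joint_pos': array([ 1.326,  0.241,  0.004,  1.335, -0.   ,  1.571]), 'joint_vel': array([-0.002,  0.001,  0.   ,  0.001,  0.   ,  0.001]), 'tau': array([-1.0000e-03, -3.7232e+01,  2.5241e+01,  1.7000e-02, -0.0000e+00,
       -0.0000e+00]), 'eef_pos': array([0.121, 0.484, 0.193]), 'tool_rot': array([ 0.122,  0.993, -0.001, -0.   ]), 'ft_force': array([0.337, 0.915, 0.1  ]), 'ft_torque': array([-0.011, -0.035, -0.039]), 'grasp_force': np.float64(0.0), 'grip_width': np.float64(0.085)}
scene [[510.6923587933651, 0.0, 327.58978641566836], [0.0, 510.6923587933651, 191.02514526898443], [0.0, 0.0, 1.0]] -0.1669441215185507 [[-0.7247, -0.689, -0.0105, 0.3377], [-0.5256, 0.5625, -0.6382, 0.4008], [0.4457, -0.4569, -0.7698, 0.5999], [0.0, 0.0, 0.0, 1.0]]
spindle_1 0.7 [268.3, 148.6, 315.3, 202.5] 786
spindle_1 0.65 [234.8, 166.8, 283.1, 217.7] 683
spindle_1 0.65 [298.6, 135.4, 349.3, 179.2] 708
spindle_1 0.58 [199.9, 184.8, 251.7, 244.4] 823
cradle_1 0.87 [260.0, 151.8, 320.6, 211.5] 1204
cradle_1 0.86 [192.3, 185.3, 259.3, 256.5] 1425
cradle_1 0.65 [294.8, 134.4, 356.6, 191.2] 1017
side [[486.93983322988055, 0.0, 320.6407620082662], [0.0, 486.93983322988055, 201.4359557478844], [0.0, 0.0, 1.0]] -0.1208790074456592 [[0.9982, -0.0571, 0.0206, -0.5546], [0.0009, -0.3244, -0.9459, 0.038], [0.0607, 0.9442, -0.3237, 0.9418], [0.0, 0.0, 0.0, 1.0]]
source_base 0.88 [348.7, 222.3, 411.6, 273.5] 1079
assembly_rack 0.87 [216.9, 195.7, 316.7, 298.8] 6775
spindle_1 0.9 [345.2, 221.0, 423.5, 239.1] 977
spindle_1 0.89 [346.7, 194.9, 412.6, 211.8] 619
spindle_1 0.84 [344.7, 210.3, 417.4, 222.6] 724
spindle_1 0.6 [342.5, 184.2, 408.3, 196.5] 593
cradle_1 0.84 [349.8, 219.9, 413.0, 267.8] 1024
cradle_1 0.68 [354.7, 208.7, 408.2, 242.6] 140
cradle_1 0.4 [393.7, 196.1, 399.1, 201.7] 11
```

View pics/scene0.png

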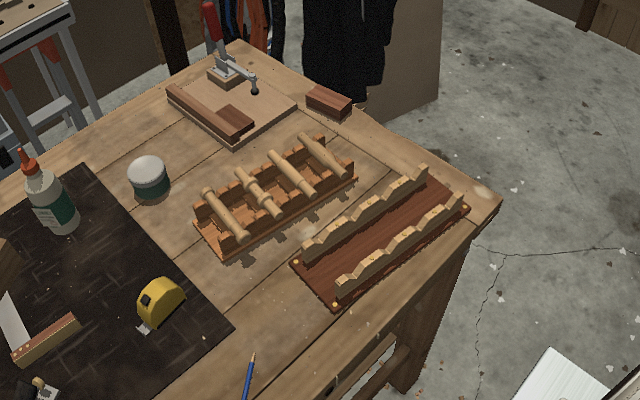

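View pics/side0.png

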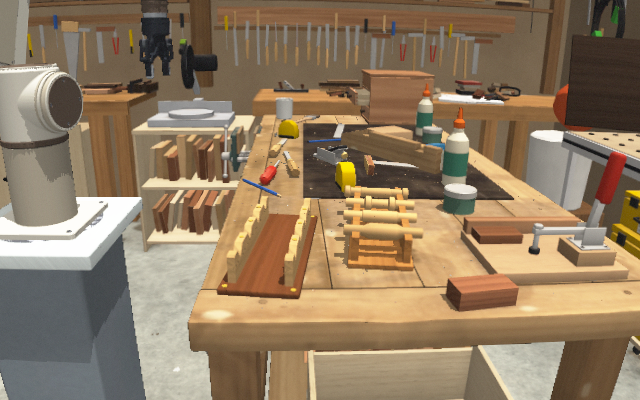

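The scene shows the source rack (spindles around (225,212), (258,192), (291,172), (323,155)) and the empty rack nearer the robot (base corners about (290,263), (333,310), (470,208), (425,168)). The side view agrees, with the rack at (270,245) and the source at (380,225).

```bash
cat > h.py <<'E'
from workcell import *
import cv2,numpy as np
from scipy.optimize import least_squares
def proj(P,c):
    V=c["view"];r,_=cv2.Rodrigues(V[:3,:3])
    return cv2.projectPoints(np.asarray(P,float).reshape(-1,3),r,V[:3,3],c["K"],np.array([c["k1"],0,0,0.]))[0].reshape(-1,2)
def back(uv,c,z):
    n=cv2.undistortPoints(np.asarray(uv,float).reshape(-1,1,2),c["K"],np.array([c["k1"],0,0,0.])).reshape(-1,2)
    R=c["view"][:3,:3];t=c["view"][:3,3];o=-R.T@t;d=np.c_[n,np.ones(len(n))]@R
    return o+d*((z-o[2])/d[:,2])[:,None]
def axis(reg):
    ys,xs=np.nonzero(reg);p=np.c_[xs,ys].astype(float);m=p.mean(0)
    u=np.linalg.svd(p-m,full_matrices=False)[2][0];s=(p-m)@u
    return m,m+u*s.min(),m+u*s.max()
def pose(x,y,a,P):
    P=np.asarray(P,float);c,s=np.cos(a),np.sin(a)
    return P@np.array([[c,s,0],[-s,c,0],[0,0,1]])+[x,y,0]
E
python3 - <<'E'
from h import *
for n in ["scene","side"]:
    c=camera(n)
    for d in silhouettes("spindle_1",c):
        m,a,b=axis(d["region"]);w=back([m,a,b],c,.053)
        v=w[2]-w[1]; print(n,np.round(d["conf"],2),np.round(w[:,:2],3).tolist(),"len",round(np.linalg.norm(v),3),"yaw",round(np.degrees(np.arctan(v[1]/v[0])),1))
    if n=="scene":
        print("rack base corners",np.round(back([[290,263],[333,310],[470,208],[425,168]],c,.01)[:,:2],3).tolist())
        im=cv2.resize(c["image"][150:320,270:490],None,fx=3.6,fy=3.5,interpolation=cv2.INTER_CUBIC);cv2.imwrite("pics/crop1.png",im[:,:,::-1])
E
```

```text
scene 0.97 [[0.645, -0.099], [0.717, -0.109], [0.58, -0.09]] len 0.138 yaw -7.8
scene 0.97 [[0.661, -0.032], [0.729, -0.041], [0.594, -0.023]] len 0.137 yaw -7.6
scene 0.96 [[0.639, -0.169], [0.712, -0.179], [0.573, -0.159]] len 0.14 yaw -8.3
scene 0.77 [[0.662, 0.038], [0.736, 0.027], [0.596, 0.047]] len 0.141 yaw -7.9
scene 0.49 [[0.641, -0.02], [0.712, -0.025], [0.583, -0.015]] len 0.13 yaw -4.7
rack base corners [[0.54, 0.011], [0.431, 0.025], [0.388, -0.285], [0.504, -0.307]]
side 0.82 [[0.646, -0.183], [0.581, -0.174], [0.71, -0.192]] len 0.13 yaw -8.2
side 0.78 [[0.653, -0.114], [0.588, -0.104], [0.717, -0.124]] len 0.131 yaw -8.9
side 0.72 [[0.663, -0.045], [0.599, -0.036], [0.729, -0.053]] len 0.131 yaw -7.4
side 0.55 [[0.667, 0.025], [0.604, 0.032], [0.733, 0.017]] len 0.13 yaw -6.6
```

View pics/crop1.png

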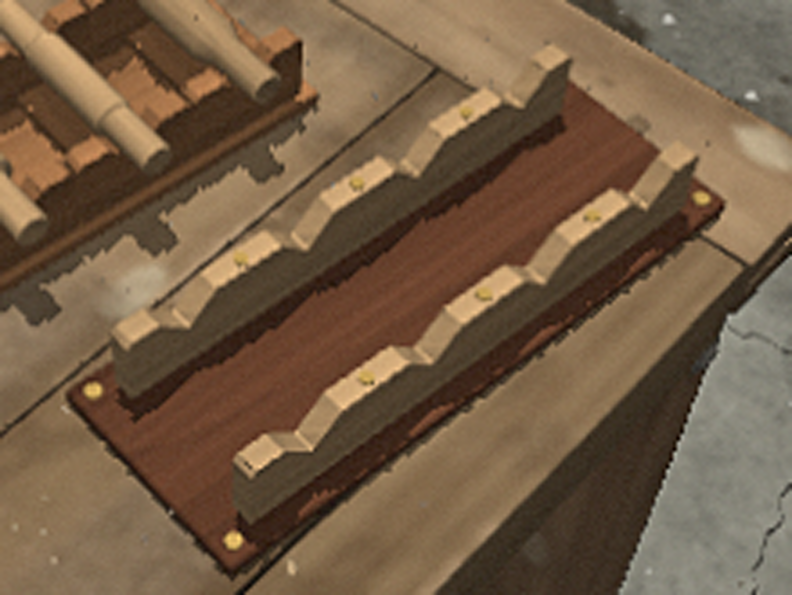

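The crop shows the rack's six rail screws clearly (crop px far rail (240,260), (357,183), (465,112); near rail (366,378), (484,294), (592,217)). They sit midway between notches, at y=+70, 0, -70. I'll fit the rack to those plus the base corners, and the source row to the spindle centroids, then confirm with the wrist camera.

Run:
```python
from h import *
c=camera("scene")
px=np.array([[240,260],[357,183],[465,112],[366,378],[484,294],[592,217],[68,395],[232,573],[725,203]])/[3.6,3.5]+[270,150]
M=[[.042,.07,.054],[.042,0,.054],[.042,-.07,.054],[-.042,.07,.054],[-.042,0,.054],[-.042,-.07,.054],[.06,.16,.01],[-.06,.16,.01],[-.06,-.16,.01]]
f=lambda p:(proj(pose(*p,M),c)-px).ravel()
r=least_squares(f,[.46,-.14,-.13],loss="soft_l1");print("rack",np.round(r.x,4),np.degrees(r.x[2]));print(np.round(r.fun.reshape(-1,2),1).tolist())
d=[x for x in silhouettes("spindle_1",c)][:4]
m=np.array(sorted([axis(x["region"])[0].tolist() for x in d]))  # left px = +y
S=[[0,y,.052] for y in(.105,.035,-.035,-.105)]
g=lambda p:(proj(pose(*p,S),c)-m).ravel()
r=least_squares(g,[.65,-.06,-.13]);print("src",np.round(r.x,4),np.degrees(r.x[2]),np.round(r.fun,1))
```

```text
rack [ 0.465  -0.1385 -0.1226] -7.023916032382771
[[0.1, 0.2], [-0.2, 0.3], [-0.3, 0.1], [0.4, 0.4], [0.0, 0.3], [0.0, -0.2], [-1.6, -0.8], [0.1, -0.0], [0.9, -1.0]]
src [ 0.6522 -0.066  -0.1103] -6.3197551746558585 [-0.9  0.1  0.8  1.  -0.5 -1.1  0.6 -0.2]
```

drive_tool([
  [[23,-31,8],[0,0,0.4],1],
  [[23,-31,8],[0,0,0.4],1],
  [[23,-31,8],[0,0,0.4],1],
  [[23,-31,8],[0,0,0.4],1],
  [[23,-31,8],[0,0,0.4],1],
  [[23,-31,8],[0,0,0.4],1],
  [[23,-31,8],[0,0,0.4],1],
  [[23,-31,8],[0,0,0.4],1],
])

```text
clock: 1.47
eef_pos: [0.3059, 0.2355, 0.2588]
tool_rot: [0.094, 0.996, 0.0, 0.0]
ft_force: [1.4, 0.5, -0.7]
grip_width: 0.0856
grasp_force: 0.0
```

drive_tool([
  [[23,-31,8],[0,0,0.4],0.5],
  [[23,-31,8],[0,0,0.4],0.5],
  [[23,-31,8],[0,0,0.4],0.5],
  [[23,-31,8],[0,0,0.4],0.5],
  [[23,-31,8],[0,0,0.4],0.5],
  [[23,-31,8],[0,0,0.4],0.5],
  [[23,-31,8],[0,0,0.4],0.5],
  [[23,-31,8],[0,0,0.4],0.5],
])

```text
clock: 2.13
eef_pos: [0.49, -0.0128, 0.3227]
tool_rot: [0.067, 0.998, 0.0, 0.0]
ft_force: [1.0, 0.9, 0.3]
grip_width: 0.0427
grasp_force: 0.0
```

drive_tool([
  [[23,-30,8],[0,0,0.2],0.5],
  [[23,-30,8],[0,0,0.2],0.5],
  [[23,-29,8],[0,0,0.2],0.5],
  [[0,0,0],[0,0,0],0.5],
  [[0,0,0],[0,0,0],0.5],
])

```text
clock: 2.55
eef_pos: [0.5591, -0.1016, 0.3444]
tool_rot: [0.063, 0.998, 0.0, -0.001]
ft_force: [0.3, 0.2, 0.3]
grip_width: 0.0425
grasp_force: 0.0
```

Run:
```python
from h import *
c=camera("wrist");cv2.imwrite("pics/w1.png",c["image"][:,:,::-1]);print(c["k1"],c["K"][0,0]);o=get_obs();print(o["eef_pos"],o["tool_rot"],o["grip_width"])
print("cam pos",-c["view"][:3,:3].T@c["view"][:3,3])
for q in ["spindle_1","assembly_rack","source_base","cradle_1"]:
    for d in silhouettes(q,c): print(q,round(d["conf"],2),np.round(d["bbox"]))
print(proj(pose(.465,-.1385,-.1226,[[x,y,.054] for x in(.042,-.042) for y in (.07,0,-.07)]),c).round().tolist())
print(proj(pose(.6522,-.066,-.1103,[[0,y,.051] for y in (.105,.035,-.035,-.105)]),c).round().tolist())
```

```text
-0.01196204028114194 346.1664103124092
[ 0.55822941 -0.10037266  0.34505365] [ 6.19714530e-02  9.98077417e-01  3.04020346e-04 -9.57517803e-04] 0.04262523569034703
cam pos [ 0.48983824 -0.09355968  0.52421216]
spindle_1 0.96 [274. 174. 290. 261.]
spindle_1 0.92 [411. 173. 442. 261.]
spindle_1 0.9 [324. 171. 339. 262.]
spindle_1 0.86 [371. 175. 391. 244.]
assembly_rack 0.89 [170.  45. 405. 133.]
assembly_rack 0.16 [258. 178. 308. 246.]
source_base 0.6 [261. 175. 452. 238.]
cradle_1 0.91 [351. 180. 408. 250.]
cradle_1 0.91 [398. 182. 454. 247.]
cradle_1 0.73 [311. 178. 352. 250.]
cradle_1 0.63 [260. 181. 309. 248.]
[[341.0, 119.0], [288.0, 119.0], [235.0, 119.0], [341.0, 50.0], [286.0, 51.0], [230.0, 51.0]]
[[430.0, 214.0], [381.0, 214.0], [333.0, 215.0], [284.0, 216.0]]
```

View pics/w1.png

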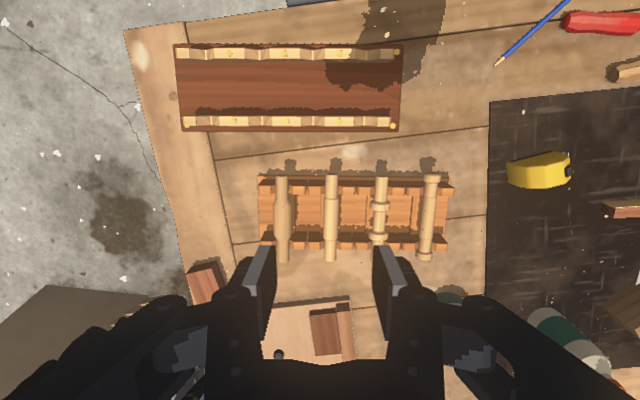

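The wrist view shows the spindles at (283,218) barrel, (331,217) plain, (380,210) beads and (428,217) collars, with the image's right being robot left. The rack has near-rail screws around (231..341,53) and far-rail screws around (239..347,121), a few pixels off the prediction. I'll locate the screws accurately and fit the cameras jointly.

Run:
```python
from h import *
c=camera("wrist");im=c["image"]
for y0,y1 in((45,60),(115,130)):
    pass
cr=cv2.resize(im[35:140,165:415],None,fx=3.2,fy=3.2,interpolation=cv2.INTER_CUBIC);cv2.imwrite("pics/w2.png",cr[:,:,::-1])
d=silhouettes("spindle_1",c)[:4]
A=sorted([np.r_[axis(x["region"])[0],np.r_[x["bbox"]]] .tolist() for x in d]);print(np.round(A,1).tolist())
for a in A:
    for v in (192,205,230):
        w=back([[a[0],v]],c,.06)[0]
m=np.array(A)[::-1,:2]
S=[[0,y,.053] for y in(.105,.035,-.035,-.105)]
g=lambda p:(proj(pose(*p,S),c)-m).ravel()
r=least_squares(g,[.65,-.06,-.13]);print("src",np.round(r.x,4),np.degrees(r.x[2]),np.round(r.fun,1))
```

```text
[[280.8, 216.7, 270.6, 175.6, 290.3, 259.9], [328.9, 216.6, 316.4, 175.0, 335.0, 264.9], [375.8, 212.7, 365.7, 172.6, 387.9, 261.4], [424.4, 215.4, 413.0, 174.4, 435.9, 259.3]]
src [ 0.6516 -0.0693 -0.1043] -5.976496533465969 [ 0.9 -1.2  0.9  2.3 -0.7 -0.8 -1.1 -0.2]
```

View pics/w2.png

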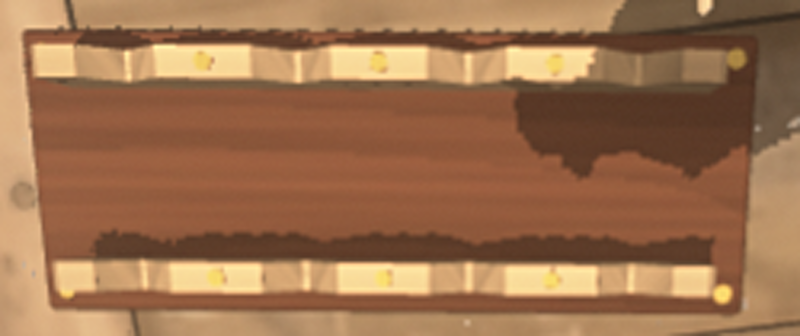

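Run:
```python
from h import *
cw=camera("wrist");cs=camera("scene")
M=[[.042,.07,.054],[.042,0,.054],[.042,-.07,.054],[-.042,.07,.054],[-.042,0,.054],[-.042,-.07,.054]]
ps=(np.array([[240,260],[357,183],[465,112],[366,378],[484,294],[592,217]])+.5)/[3.6,3.5]+[269.5,149.5]
pw=(np.array([[553,280],[383,278],[217,277],[556,64],[379,62],[204,61]])+.5)/3.2+[164.5,34.5]
for L in([(cw,pw)],[(cs,ps)],[(cw,pw),(cs,ps)]):
    f=lambda p:np.concatenate([(proj(pose(*p,M),c)-q).ravel() for c,q in L])
    r=least_squares(f,[.46,-.14,-.13]);print(np.round(r.x,4),np.round(r.fun,1).tolist())
mw=[];L=[]
for n,sg,c in(("wrist",-1,cw),("scene",1,cs)):
    d=silhouettes("spindle_1",c)[:4]
    L.append((c,np.array(sorted([axis(x["region"])[0].tolist() for x in d]))[::sg]))
S=[[0,y,.052] for y in(.105,.035,-.035,-.105)]
for l in(L[:1],L):
    g=lambda p:np.concatenate([(proj(pose(*p,S),c)-m).ravel() for c,m in l])
    r=least_squares(g,[.65,-.06,-.13]);print("src",np.round(r.x,4),np.round(r.fun,1).tolist())
```

```text
[ 0.4677 -0.1409 -0.13  ] [-0.3, -0.0, 0.4, 0.1, -0.1, 0.0, 0.0, -0.1, 0.2, 0.0, -0.2, -0.1]
[ 0.4662 -0.1389 -0.128 ] [0.1, -0.3, -0.1, 0.1, -0.0, 0.1, 0.1, 0.1, -0.1, 0.2, 0.1, -0.2]
[ 0.4672 -0.1403 -0.1292] [0.1, -0.4, 0.8, -0.2, 0.2, -0.3, 0.4, -0.6, 0.6, -0.4, 0.1, -0.5, 0.2, -1.2, -0.0, -0.8, 0.0, -0.7, 0.1, -0.9, -0.1, -0.7, 0.0, -1.0]
src [ 0.653  -0.0695 -0.1101] [0.5, -1.0, 0.8, 1.9, -0.6, -0.7, -0.7, -0.1]
src [ 0.6529 -0.0682 -0.1114] [1.3, -1.1, 1.7, 1.8, 0.3, -0.9, 0.2, -0.4, -0.0, -1.0, 1.6, -0.0, 0.1, -1.9, 1.0, -1.3]
```

drive_tool([
  [[15,19,-30],[0,0,0],0.5],
  [[15,19,-30],[0,0,0],0.5],
  [[15,19,-30],[0,0,0],0.5],
  [[15,20,-30],[0,0,0],0.5],
  [[15,20,-30],[0,0,0],0.5],
  [[16,20,-30],[0,0,0],0.5],
  [[16,20,-30],[0,0,0.5],0.5],
  [[0,0,0],[0,0,0],0.5],
])

```text
clock: 3.77
eef_pos: [0.6626, 0.0411, 0.1268]
tool_rot: [0.054, 0.998, 0.0, -0.006]
ft_force: [-2.1, -0.8, -2.2]
grip_width: 0.0427
grasp_force: 0.0
```

Run:
```python
from h import *
print(get_obs()["eef_pos"])
c=camera("wrist");cv2.imwrite("pics/w3.png",c["image"][:,:,::-1])
for d in silhouettes("spindle_4",c): 
    m,a,b=axis(d["region"]);print(round(d["conf"],2),np.round(d["bbox"]),back([m,a,b],c,.053).round(4).tolist())
for z in(.033,.045,.06):print(proj(pose(.653,-.068,-.112,[[0,.105,z]]),c))
```

```text
[0.66262895 0.04114435 0.12681867]
0.88 [113. 120. 157. 283.] [[0.6477, -0.1024, 0.053], [0.5876, -0.0942, 0.053], [0.7189, -0.1124, 0.053]]
0.76 [302. 119. 335. 287.] [[0.6636, 0.0357, 0.053], [0.6031, 0.0438, 0.053], [0.7366, 0.0258, 0.053]]
0.7 [ 15. 117.  74. 287.] [[0.6411, -0.1716, 0.053], [0.5798, -0.1633, 0.053], [0.7131, -0.1817, 0.053]]
[[319.24696274 194.0412028 ]]
[[319.03992638 197.8508313 ]]
[[318.7549574  203.09492385]]
```

View pics/w3.png

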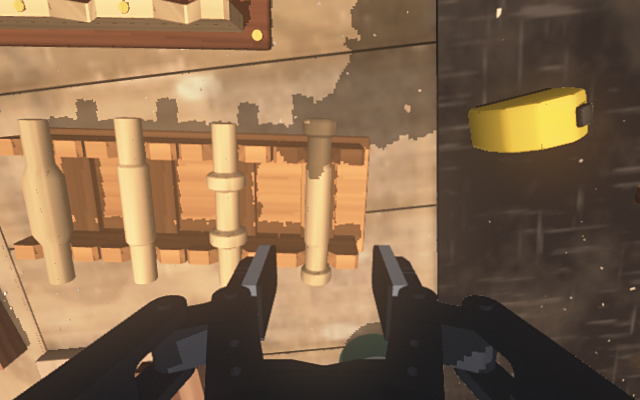

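The wrist view shows the collared spindle at (318,200), almost between the fingers and about 5 mm off in y. That matches the fit, so I'll go down and grip.

drive_tool([
  [[1.5,-5,-15],[0,0,0],0.5],
  [[0,0,-30],[0,0,0],0.5],
  [[0,0,-30],[0,0,0],0.5],
  [[0,0,-19],[0,0,0],0.5],
  [[0,0,0],[0,0,0],0.5],
  [[0,0,0],[0,0,0],0.5],
])

```text
clock: 4.37
eef_pos: [0.6667, 0.031, 0.0436]
tool_rot: [0.058, 0.998, -0.0, 0.0]
ft_force: [0.3, 1.0, 0.7]
grip_width: 0.0427
grasp_force: 0.0
```

drive_tool([
  [[-2.5,5,-10.5],[0,0,0],0.5],
  [[0,0,0],[0,0,0],0.5],
  [[0,0,0],[0,0,0],0],
  [[0,0,0],[0,0,0],0],
  [[0,0,0],[0,0,0],0],
  [[0,0,0],[0,0,0],0],
  [[0,0,0],[0,0,0],0],
])

```text
clock: 4.95
eef_pos: [0.6646, 0.0369, 0.0323]
tool_rot: [0.057, 0.998, 0.0, 0.001]
ft_force: [-0.1, 0.1, 0.3]
grip_width: 0.0002
grasp_force: 0.0
```

Run:
```python
from h import *
a=camera("wrist");b=camera("side")
s=cv2.resize(b["image"][160:285,320:450],None,fx=4,fy=4)
w=cv2.resize(a["image"],None,fx=.9,fy=.9)
cv2.imwrite("pics/a1.png",w[:,:,::-1]);cv2.imwrite("pics/a2.png",s[:,:,::-1])
print(get_obs()["grip_width"],get_obs()["eef_pos"])
```

```text
-6.302687213648027e-05 [0.66431693 0.03702684 0.03182119]
```

View pics/a1.png

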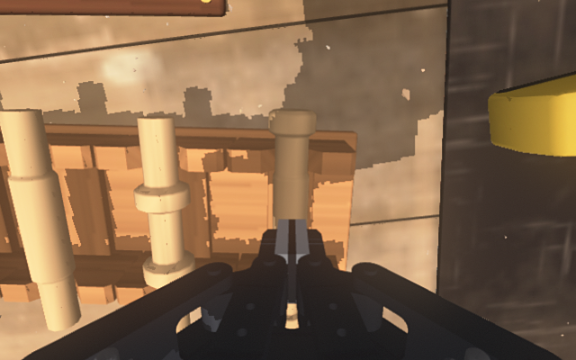

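View pics/a2.png

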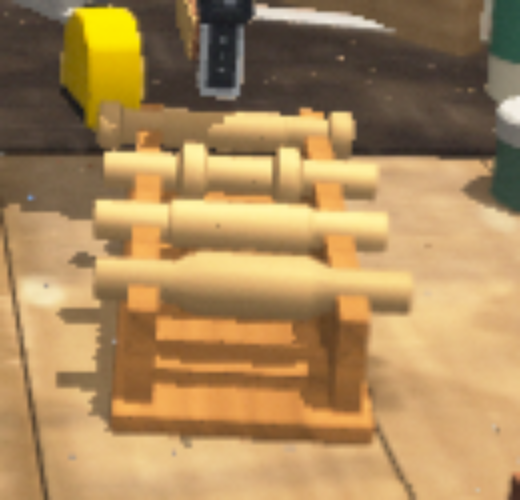

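The wrist and side views show the fingers shut just above spindle 4: tips at side px ~(374,184), spindle top at ~(376,189). So the true tip height is above what I'd reckoned. I'll triangulate the tip.

Run:
```python
from h import *
o=get_obs();p=o["eef_pos"];print(p,o["joint_pos"].round(4))
b=camera("side");s=camera("scene")
print("side tcp",proj([p,p+[0,0,.02],p+[0,0,.03],p+[0,0,.04]],b).round(1).tolist())
print("side spindle axis",proj(pose(.653,-.068,-.112,[[-.065,.105,.051],[0,.105,.051],[.065,.105,.051]]),b).round(1).tolist(),"scene",proj([p,p+[0,0,.03]],s).round(1).tolist())
cv2.imwrite("pics/a3.png",cv2.resize(s["image"][110:260,170:370],None,fx=4,fy=4)[:,:,::-1])
```

```text
[0.66431693 0.03702684 0.03182119] [ 0.0557  0.6676  0.2423  1.1453 -0.      0.1696]
side tcp [[372.4, 199.8], [372.9, 190.6], [373.1, 185.9], [373.4, 181.2]]
side spindle axis [[341.5, 189.9], [373.1, 191.0], [404.7, 192.2]] scene [[227.0, 222.0], [224.0, 211.2]]
```

View pics/a3.png

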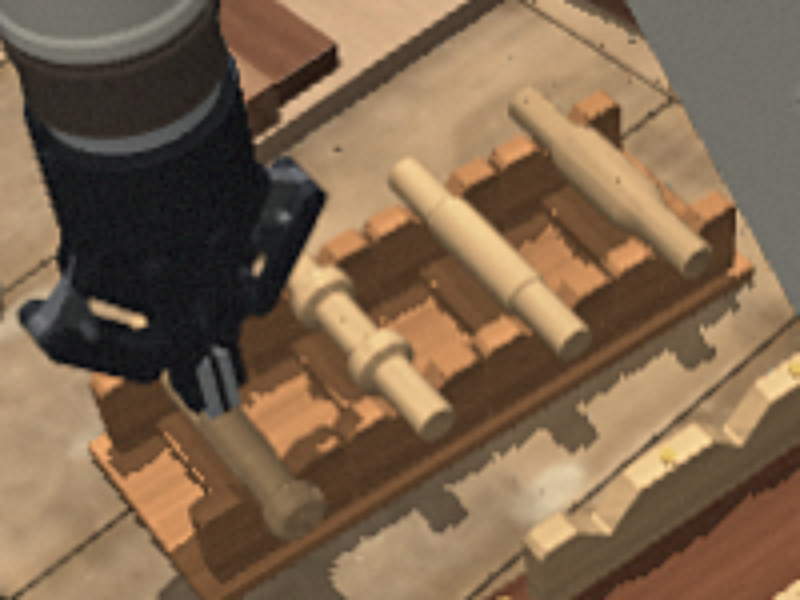

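Run:
```python
from h import *
o=get_obs();p=o["eef_pos"]
c=camera("wrist");print("cam",-c["view"][:3,:3].T@c["view"][:3,3])
print("wrist tcp",proj([p,p+[0,0,.025]],c).round(1).tolist())
for q,y,h in(("spindle_2",.035,.0525),("x",-.035,.0525)):
    print(proj(pose(.653,-.068,-.112,[[-.065,y,.051],[.065,y,.051],[-.0225,y+.0145,.051],[-.0225,y-.0145,.051]]),c).round(1).tolist())
cv2.imwrite("pics/a4.png",cv2.resize(c["image"][110:370,140:400],None,fx=2.3,fy=2.3)[:,:,::-1])
```

```text
cam [0.59439778 0.04438932 0.21119259]
wrist tcp [[325.2, 231.6], [325.3, 250.4]]
[[168.4, 114.1], [198.2, 355.0], [209.2, 204.3], [149.6, 204.4]]
[[15.5, 115.0], [73.5, 354.5], [66.0, 204.5], [7.6, 204.6]]
```

View pics/a4.png

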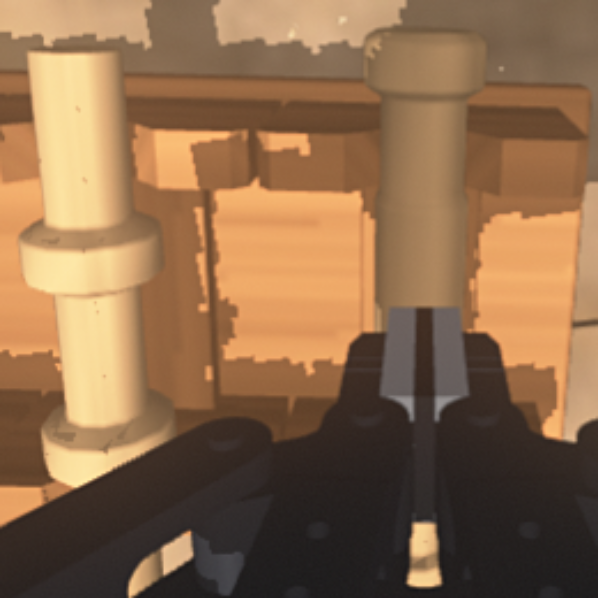

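Every view says the real fingertips end about 25–35 mm short of the reported TCP (the side view shows a gap above the spindle; x/y agree). The spindle ends also put the row about 5 mm farther in x than the centroids did. I'll open, go lower in careful steps, and regrip.

drive_tool([
  [[0,0,0],[0,0,0],0.5],
  [[0,0,0],[0,0,0],0.5],
  [[4,0,0],[0,0,0],0.5],
  [[0,0,-8],[0,0,0],0.5],
  [[0,0,-8],[0,0,0],0.5],
  [[0,0,-6],[0,0,0],0.5],
  [[0,0,0],[0,0,0],0.5],
])

```text
clock: 5.78
eef_pos: [0.6662, 0.037, 0.0068]
tool_rot: [0.057, 0.998, -0.0, -0.002]
ft_force: [-0.4, -0.3, -0.6]
grip_width: 0.0428
grasp_force: 0.0
```

drive_tool([
  [[0,0,0],[0,0,0],0],
  [[0,0,0],[0,0,0],0],
  [[0,0,0],[0,0,0],0],
  [[0,0,0],[0,0,0],0],
  [[0,0,0],[0,0,0],0],
])

```text
clock: 6.2
eef_pos: [0.6679, 0.0356, 0.0099]
tool_rot: [0.058, 0.998, -0.001, -0.0]
ft_force: [-2.1, -6.2, 2.1]
grip_width: 0.0178
grasp_force: 58.6
```

Run:
```python
from h import *
b=camera("side");cv2.imwrite("pics/a5.png",cv2.resize(b["image"][130:285,320:450],None,fx=3.8,fy=3.8)[:,:,::-1])
```

```text
(no output)
```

View pics/a5.png

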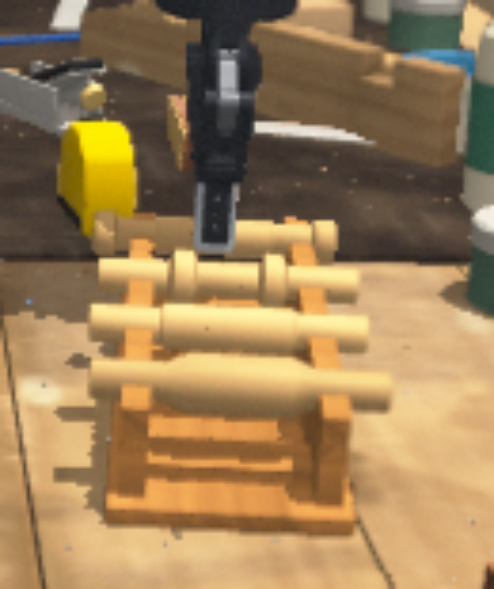

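The side view shows the fingertips only reaching the upper part of spindle 4 (crop (215,248)), and the 17.8 mm width on a 20 mm spindle confirms a shallow grip. I'll reopen and go about 15 mm deeper.

drive_tool([
  [[0,0,0],[0,0,0],0.5],
  [[0,0,0],[0,0,0],0.5],
  [[0,0,0],[0,0,0],0.5],
  [[0,0,-5],[0,0,0],0.5],
  [[0,0,-5],[0,0,0],0.5],
  [[0,0,-4],[0,0,0],0.5],
  [[0,0,0],[0,0,0],0.5],
  [[0,0,0],[0,0,0],0.5],
])

```text
clock: 6.92
eef_pos: [0.6676, 0.0372, -0.0053]
tool_rot: [0.057, 0.998, -0.0, -0.001]
ft_force: [0.0, 0.1, 1.6]
grip_width: 0.0429
grasp_force: 0.0
```

drive_tool([
  [[0,0,0],[0,0,0],0],
  [[0,0,0],[0,0,0],0],
  [[0,0,0],[0,0,0],0],
  [[0,0,0],[0,0,0],0],
  [[0,0,0],[0,0,0],0],
])

```text
clock: 7.33
eef_pos: [0.6682, 0.0354, -0.0039]
tool_rot: [0.058, 0.998, -0.001, 0.0]
ft_force: [-2.1, -6.0, 1.3]
grip_width: 0.018
grasp_force: 58.4
```

Run:
```python
from h import *
b=camera("side");cv2.imwrite("pics/a6.png",cv2.resize(b["image"][130:285,320:450],None,fx=3.8,fy=3.8)[:,:,::-1])
print(get_obs()["tau"].round(1))
```

```text
[  3.6 -54.3  23.2  -0.7   1.5  -0.2]
```

View pics/a6.png

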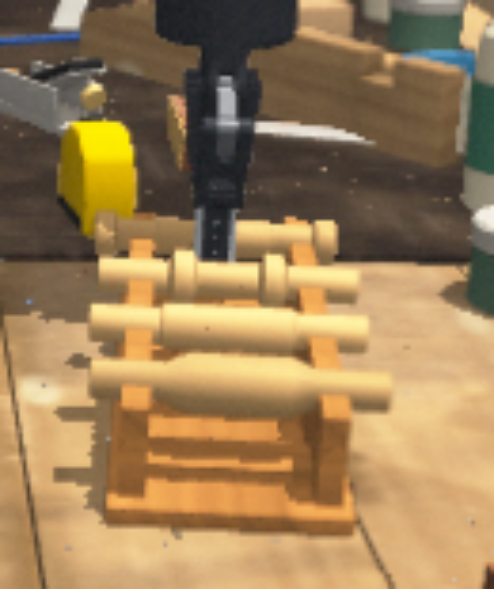

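Width is unchanged at 18 mm with the pads now well past the axis, so this is a proper grip. Lift and carry it to the rightmost rack place.

drive_tool([
  [[0,0,10],[0,0,0],0],
  [[0,0,30],[0,0,0],0],
  [[0,0,35],[0,0,0],0],
  [[0,0,25],[0,0,0],0],
  [[-12,-16,0],[0,0,0],0],
  [[-24,-31,0],[0,0,-0.2],0],
  [[-24,-31,0],[0,0,-0.2],0],
  [[-24,-31,0],[0,0,-0.2],0],
])

```text
clock: 8.05
eef_pos: [0.5838, -0.0715, 0.0964]
tool_rot: [0.061, 0.998, 0.001, 0.001]
ft_force: [-0.3, -1.2, -0.1]
grip_width: 0.0182
grasp_force: 58.5
```

drive_tool([
  [[-24,-31,0],[0,0,-0.2],0],
  [[-24,-31,0],[0,0,-0.2],0],
  [[-24,-31,0],[0,0,0],0],
  [[-24,-31,0],[0,0,0],0],
  [[-24,-31,0],[0,0,0],0],
  [[-10,-16,0],[0,0,0],0],
  [[0,0,0],[0,0,0],0],
  [[0,0,0],[0,0,0],0],
])

```text
clock: 8.72
eef_pos: [0.4544, -0.2433, 0.0964]
tool_rot: [0.067, 0.998, 0.0, 0.001]
ft_force: [1.2, 0.3, -0.2]
grip_width: 0.0182
grasp_force: 58.6
```

Run:
```python
from h import *
print(get_obs()["eef_pos"],get_obs()["tool_rot"])
w=camera("wrist");s=camera("side")
d=silhouettes("spindle_4",w)
for x in d:print(np.round(x["conf"],2),np.round(x["bbox"]))
M=[[x,y,.054] for x in(.042,-.042) for y in(.07,0,-.07)]
print(proj(pose(.467,-.14,-.129,M),w).round())
cv2.imwrite("pics/b1.png",np.vstack([w["image"][:300],s["image"][120:300]])[:,:,::-1])
```

```text
[ 0.45440256 -0.24332341  0.09640802] [6.66315908e-02 9.97777031e-01 4.56386492e-04 1.00970237e-03]
0.7 [596. 339. 639. 400.]
0.56 [292. 118. 358. 364.]
0.41 [526. 339. 546. 350.]
[[570. 263.]
 [472. 263.]
 [373. 264.]
 [595. 144.]
 [487. 144.]
 [378. 144.]]
```

View pics/b1.png

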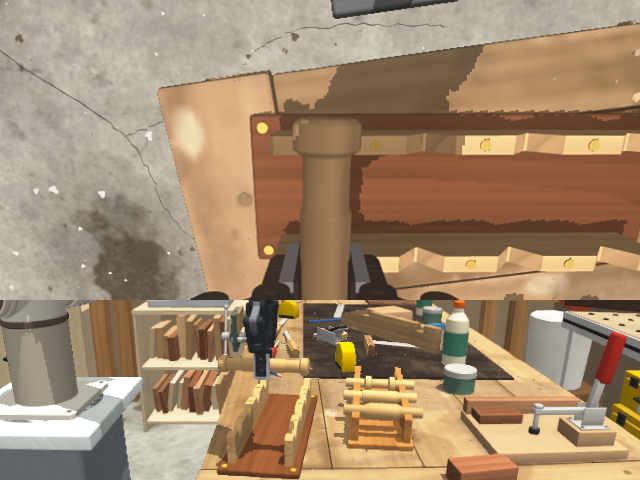

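The wrist/side composite shows spindle 4 held level over the rightmost place (wrist px (327,200)), and the rack screws (376..595,145) match the fit within 2 px. I'll lower and release.

drive_tool([
  [[-1,-1,-30],[0,0,0],0],
  [[0,0,-30],[0,0,0],0],
  [[0,0,-24],[0,0,0],0],
  [[0,0,-10],[0,0,0],0],
  [[0,0,-4],[0,0,0],0],
  [[0,0,0],[0,0,0],0],
  [[0,0,0],[0,0,0],0],
])

```text
clock: 9.45
eef_pos: [0.4541, -0.2435, -0.002]
tool_rot: [0.065, 0.998, -0.0, 0.0]
ft_force: [-0.1, 0.6, -0.9]
grip_width: 0.0179
grasp_force: 58.5
```

drive_tool([
  [[0,0,-1.5],[0,0,0],0],
  [[0,0,0],[0,0,0],0.5],
  [[0,0,0],[0,0,0],0.5],
  [[0,0,0],[0,0,0],0.5],
  [[0,0,10],[0,0,0],0.5],
  [[0,0,30],[0,0,0],0.5],
  [[0,0,30],[0,0,0],0.5],
  [[0,0,30],[0,0,0],0.5],
])

```text
clock: 10.12
eef_pos: [0.4528, -0.2436, 0.0977]
tool_rot: [0.066, 0.998, 0.0, -0.0]
ft_force: [0.4, -0.2, 0.4]
grip_width: 0.0426
grasp_force: 0.0
```

drive_tool([
  [[28,29,2],[0,0,0.2],0.5],
  [[28,29,0],[0,0,0.2],0.5],
  [[28,29,0],[0,0,0.2],0.5],
  [[28,29,0],[0,0,0.2],0.5],
  [[28,29,0],[0,0,0.2],0.5],
  [[28,29,0],[0,0,0],0.5],
  [[28,29,0],[0,0,0],0.5],
  [[12,7,0],[0,0,0],0.5],
])

```text
clock: 10.78
eef_pos: [0.6643, -0.0285, 0.0988]
tool_rot: [0.054, 0.999, 0.001, 0.001]
ft_force: [0.5, 0.1, 0.2]
grip_width: 0.043
grasp_force: 0.0
```

drive_tool([
  [[0,0,0],[0,0,0],0.5],
  [[0,0,0],[0,0,0],0.5],
])

```text
clock: 10.95
eef_pos: [0.6612, -0.0332, 0.0981]
tool_rot: [0.056, 0.998, -0.0, -0.0]
ft_force: [0.2, 0.3, -0.4]
grip_width: 0.0426
grasp_force: 0.0
```

Run:
```python
from h import *
print(get_obs()["eef_pos"])
c=camera("wrist")
for d in silhouettes("spindle_2",c)[:4]:
    m,a,b=axis(d["region"]);r=d["region"]
    w=back([m,a,b],c,.051);print(round(d["conf"],2),np.round(d["bbox"]),w[:,:2].round(4).tolist(),((w[1]+w[2])/2).round(4))
    if 220<m[0]<420:
        wd=r.sum(1);vs=np.nonzero(wd)[0];print(vs[0],wd[vs[0]:vs[-1]+1].tolist());u=m[0]
        print([ (v,back([[u,v]],c,.051)[0,0].round(4)) for v in range(vs[0],vs[-1],10)])
s=camera("side")
for d in silhouettes("spindle_2",s):
    m,a,b=axis(d["region"]);w=back([m,a,b],s,.051);print("side",round(d["conf"],2),np.round(d["bbox"]),w[:,:2].round(3).tolist())
s=camera("scene")
for d in silhouettes("spindle_2",s):
    m,a,b=axis(d["region"]);w=back([m,a,b],s,.051);print("scene",round(d["conf"],2),np.round(d["bbox"]),w[:,:2].round(3).tolist())
```

```text
[ 0.66118607 -0.03317378  0.09809024]
0.87 [303. 114. 345. 302.] [[0.659, -0.0345], [0.5992, -0.0262], [0.7323, -0.0447]] [ 0.6658 -0.0355  0.051 ]
113 [15, 23, 26, 26, 26, 26, 26, 26, 26, 26, 26, 26, 26, 26, 26, 26, 26, 26, 26, 26, 26, 26, 26, 27, 27, 27, 27, 27, 27, 27, 27, 27, 27, 27, 27, 27, 27, 27, 27, 27, 27, 27, 27, 27, 27, 27, 27, 27, 27, 27, 27, 27, 27, 28, 29, 31, 34, 37, 39, 41, 41, 42, 42, 42, 42, 41, 40, 40, 40, 40, 40, 40, 39, 37, 35, 33, 29, 27, 26, 26, 26, 25, 25, 25, 26, 26, 26, 26, 26, 26, 26, 26, 25, 25, 25, 25, 25, 25, 25, 26, 26, 26, 26, 26, 26, 26, 26, 26, 26, 25, 25, 25, 25, 25, 25, 27, 28, 31, 34, 36, 38, 39, 40, 41, 41, 41, 40, 40, 40, 40, 39, 39, 39, 39, 39, 38, 36, 34, 31, 27, 25, 24, 24, 24, 24, 24, 24, 24, 24, 24, 24, 24, 24, 25, 25, 25, 25, 25, 25, 25, 24, 24, 24, 23, 23, 23, 23, 22, 22, 22, 22, 22, 22, 22, 22, 22, 23, 23, 23, 22, 22, 21, 20, 19, 17, 13, 6]
[(113, np.float64(0.5991)), (123, np.float64(0.6053)), (133, np.float64(0.6116)), (143, np.float64(0.618)), (153, np.float64(0.6245)), (163, np.float64(0.631)), (173, np.float64(0.6377)), (183, np.flo
[... 493 characters left out ...]
66, -0.1138]] [ 0.6523 -0.1044  0.051 ]
side 0.84 [344. 198. 414. 207.] [[0.663, -0.039], [0.601, -0.03], [0.73, -0.049]]
side 0.79 [345. 220. 425. 243.] [[0.645, -0.178], [0.58, -0.168], [0.712, -0.187]]
side 0.64 [344. 212. 415. 223.] [[0.65, -0.109], [0.589, -0.1], [0.715, -0.118]]
side 0.58 [219. 239. 309. 258.] [[0.456, -0.249], [0.39, -0.24], [0.52, -0.257]]
scene 0.9 [298. 135. 349. 178.] [[0.641, -0.17], [0.713, -0.181], [0.574, -0.161]]
scene 0.86 [233. 166. 284. 220.] [[0.658, -0.032], [0.731, -0.042], [0.594, -0.023]]
scene 0.84 [399. 162. 439. 196.] [[0.482, -0.245], [0.521, -0.253], [0.431, -0.235]]
scene 0.7 [269. 150. 320. 199.] [[0.646, -0.1], [0.715, -0.11], [0.581, -0.091]]
```

drive_tool([
  [[2,-1.5,-20],[0,0,0],0.5],
  [[0,0,-30],[0,0,0],0.5],
  [[0,0,-30],[0,0,0],0.5],
  [[0,0,-18],[0,0,0],0.5],
  [[0,0,-5],[0,0,0],0.5],
  [[0,0,0],[0,0,0],0.5],
  [[0,0,0],[0,0,0],0.5],
])

```text
clock: 11.83
eef_pos: [0.6637, -0.0359, -0.0038]
tool_rot: [0.057, 0.998, 0.0, 0.001]
ft_force: [0.3, -0.0, -0.1]
grip_width: 0.0424
grasp_force: 0.0
```

drive_tool([
  [[0,0,0],[0,0,0],0],
  [[0,0,0],[0,0,0],0],
  [[0,0,0],[0,0,0],0],
  [[0,0,0],[0,0,0],0],
  [[0,0,0],[0,0,0],0],
])

```text
clock: 12.25
eef_pos: [0.665, -0.035, -0.0024]
tool_rot: [0.057, 0.998, 0.0, 0.002]
ft_force: [-0.8, 2.0, 7.4]
grip_width: 0.0163
grasp_force: 58.5
```

drive_tool([
  [[0,0,10],[0,0,0],0],
  [[0,0,30],[0,0,0],0],
  [[0,0,35],[0,0,0],0],
  [[0,0,25],[0,0,0],0],
  [[-15,-10,0],[0,0,0],0],
  [[-30,-21,0],[0,0,-0.2],0],
  [[-30,-21,0],[0,0,-0.2],0],
  [[-30,-21,0],[0,0,-0.2],0],
])

```text
clock: 12.92
eef_pos: [0.5569, -0.109, 0.0957]
tool_rot: [0.062, 0.998, -0.0, 0.0]
ft_force: [-0.1, -1.1, -0.7]
grip_width: 0.0161
grasp_force: 58.5
```

drive_tool([
  [[-30,-21,0],[0,0,-0.2],0],
  [[-30,-21,0],[0,0,-0.2],0],
  [[-30,-21,0],[0,0,0],0],
  [[-6,-4,0],[0,0,0],0],
  [[0,0,0],[0,0,0],0],
  [[0,0,0],[0,0,0],0],
  [[0,0,0],[0,0,0],0],
])

```text
clock: 13.5
eef_pos: [0.4637, -0.1752, 0.0956]
tool_rot: [0.065, 0.998, -0.0, 0.001]
ft_force: [-0.8, 0.3, -0.8]
grip_width: 0.0161
grasp_force: 58.5
```

Target (0.4625, -0.175); go down to -3 mm and release, then rise and head for spindle 1.

drive_tool([
  [[-1,0,-20],[0,0,0],0],
  [[0,0,-30],[0,0,0],0],
  [[0,0,-30],[0,0,0],0],
  [[0,0,-12],[0,0,0],0],
  [[0,0,-5],[0,0,0],0],
  [[0,0,0],[0,0,0],0],
  [[0,0,0],[0,0,0],0],
])

```text
clock: 14.08
eef_pos: [0.4612, -0.1749, -0.002]
tool_rot: [0.065, 0.998, -0.001, -0.001]
ft_force: [-2.8, -1.2, 2.0]
grip_width: 0.0162
grasp_force: 58.5
```

drive_tool([
  [[0,0,-1],[0,0,0],0],
  [[0,0,0],[0,0,0],0.5],
  [[0,0,0],[0,0,0],0.5],
  [[0,0,0],[0,0,0],0.5],
  [[0,0,10],[0,0,0],0.5],
  [[0,0,30],[0,0,0],0.5],
  [[0,0,30],[0,0,0],0.5],
  [[0,0,30],[0,0,0],0.5],
])

```text
clock: 14.75
eef_pos: [0.461, -0.175, 0.0986]
tool_rot: [0.066, 0.998, 0.0, -0.0]
ft_force: [0.3, 0.1, 0.0]
grip_width: 0.0428
grasp_force: 0.0
```

drive_tool([
  [[33,12,0],[0,0,0.2],0.5],
  [[33,12,0],[0,0,0.2],0.5],
  [[33,12,0],[0,0,0.2],0.5],
  [[33,12,0],[0,0,0.2],0.5],
  [[33,12,0],[0,0,0.2],0.5],
  [[24,11,0],[0,0,0],0.5],
  [[0,0,0],[0,0,0],0.5],
  [[0,0,0],[0,0,0],0.5],
])

```text
clock: 15.42
eef_pos: [0.6511, -0.1033, 0.0967]
tool_rot: [0.056, 0.998, 0.0, -0.0]
ft_force: [0.0, 0.2, -0.0]
grip_width: 0.0427
grasp_force: 0.0
```

```bash
cat > chk.py <<'E'
from h import *
print(get_obs()["eef_pos"])
for n in("wrist","side","scene"):
    c=camera(n)
    for d in silhouettes("spindle_1",c):
        if d["conf"]<.3: continue
        m,a,b=axis(d["region"]);w=back([m,a,b],c,.051);e=(w[1]+w[2])/2;v=w[2]-w[1]
        print(n,round(d["conf"],2),"mean",w[0,:2].round(4),"mid",e[:2].round(4),"yaw",np.arctan(v[1]/v[0]).round(3),"len",np.linalg.norm(v).round(3))
E
python3 chk.py
```

```text
[ 0.65107601 -0.10329434  0.09665877]
wrist 0.95 mean [ 0.6475 -0.1037] mid [ 0.6541 -0.1046] yaw -0.14 len 0.134
wrist 0.61 mean [ 0.5204 -0.1833] mid [ 0.5203 -0.1836] yaw 1.302 len 0.02
wrist 0.61 mean [ 0.5131 -0.2524] mid [ 0.513  -0.2529] yaw 1.302 len 0.032
wrist 0.6 mean [ 0.6362 -0.1728] mid [ 0.6428 -0.1738] yaw -0.148 len 0.126
side 0.93 mean [ 0.6525 -0.1086] mid [ 0.6529 -0.1087] yaw -0.125 len 0.13
side 0.64 mean [ 0.4619 -0.179 ] mid [ 0.4619 -0.1791] yaw -0.143 len 0.128
side 0.61 mean [ 0.6467 -0.1787] mid [ 0.6465 -0.1788] yaw -0.163 len 0.128
side 0.56 mean [ 0.4575 -0.249 ] mid [ 0.4558 -0.2489] yaw -0.144 len 0.13
scene 0.88 mean [ 0.6378 -0.1693] mid [ 0.6428 -0.17  ] yaw -0.126 len 0.135
scene 0.87 mean [ 0.647  -0.1003] mid [ 0.6503 -0.1008] yaw -0.133 len 0.137
scene 0.87 mean [ 0.4567 -0.1725] mid [ 0.4601 -0.1729] yaw -0.119 len 0.135
scene 0.82 mean [ 0.45   -0.2421] mid [ 0.4541 -0.2427] yaw -0.126 len 0.134
```

Spindles 4 and 2 are seated in the right places. Now grip spindle 1 at (0.653, -0.104).

drive_tool([
  [[2,-0.5,-20],[0,0,0],0.5],
  [[0,0,-30],[0,0,0],0.5],
  [[0,0,-30],[0,0,0],0.5],
  [[0,0,-16],[0,0,0],0.5],
  [[0,0,-5],[0,0,0],0.5],
  [[0,0,0],[0,0,0],0.5],
  [[0,0,0],[0,0,0],0.5],
])

```text
clock: 16.3
eef_pos: [0.6527, -0.1053, -0.0027]
tool_rot: [0.057, 0.998, -0.0, 0.001]
ft_force: [0.4, 0.4, 0.5]
grip_width: 0.0425
grasp_force: 0.0
```

drive_tool([
  [[0,0,0],[0,0,0],0],
  [[0,0,0],[0,0,0],0],
  [[0,0,0],[0,0,0],0],
  [[0,0,0],[0,0,0],0],
  [[0,0,0],[0,0,0],0],
])

```text
clock: 16.72
eef_pos: [0.6541, -0.1041, -0.0012]
tool_rot: [0.057, 0.998, 0.001, 0.002]
ft_force: [-0.4, 3.6, 7.3]
grip_width: 0.0205
grasp_force: 58.5
```

drive_tool([
  [[0,0,10],[0,0,0],0],
  [[0,0,30],[0,0,0],0],
  [[0,0,35],[0,0,0],0],
  [[0,0,25],[0,0,0],0],
  [[-15,0,0],[0,0,0],0],
  [[-35,0,0],[0,0,-0.2],0],
  [[-35,0,0],[0,0,-0.2],0],
  [[-35,0,0],[0,0,-0.2],0],
])

```text
clock: 17.38
eef_pos: [0.5308, -0.1054, 0.0966]
tool_rot: [0.062, 0.998, -0.001, 0.0]
ft_force: [-0.2, 0.1, 0.5]
grip_width: 0.02
grasp_force: 58.6
```

drive_tool([
  [[-35,0,0],[0,0,-0.2],0],
  [[-26,0,0],[0,0,-0.2],0],
  [[0,0,0],[0,0,0],0],
  [[0,0,0],[0,0,0],0],
  [[0,0,0],[0,0,0],0],
])

```text
clock: 17.8
eef_pos: [0.4726, -0.1055, 0.0972]
tool_rot: [0.066, 0.998, -0.0, 0.001]
ft_force: [0.4, 0.6, -0.6]
grip_width: 0.02
grasp_force: 58.6
```

drive_tool([
  [[-1,0,-20],[0,0,0],0],
  [[0,0,-30],[0,0,0],0],
  [[0,0,-30],[0,0,0],0],
  [[0,0,-13],[0,0,0],0],
  [[0,0,-5],[0,0,0],0],
  [[0,0,0],[0,0,0],0],
  [[0,0,0],[0,0,0],0],
])

```text
clock: 18.38
eef_pos: [0.4697, -0.1058, -0.0014]
tool_rot: [0.065, 0.998, -0.001, -0.001]
ft_force: [-7.2, -1.5, 8.8]
grip_width: 0.02
grasp_force: 59.3
```

drive_tool([
  [[0,0,-1],[0,0,0],0],
  [[0,0,0],[0,0,0],0.5],
  [[0,0,0],[0,0,0],0.5],
  [[0,0,0],[0,0,0],0.5],
  [[0,0,10],[0,0,0],0.5],
  [[0,0,30],[0,0,0],0.5],
  [[0,0,30],[0,0,0],0.5],
  [[0,0,30],[0,0,0],0.5],
])

```text
clock: 19.05
eef_pos: [0.4704, -0.1048, 0.0978]
tool_rot: [0.065, 0.998, 0.0, -0.001]
ft_force: [1.1, -0.6, -1.2]
grip_width: 0.0426
grasp_force: 0.0
```

drive_tool([
  [[30,-12,0],[0,0,0.2],0.5],
  [[30,-12,0],[0,0,0.2],0.5],
  [[30,-12,0],[0,0,0.2],0.5],
  [[30,-12,0],[0,0,0.2],0.5],
  [[30,-12,0],[0,0,0],0.5],
  [[23,-9,0],[0,0,0],0.5],
  [[0,0,0],[0,0,0],0.5],
  [[0,0,0],[0,0,0],0.5],
])

```text
clock: 19.72
eef_pos: [0.644, -0.1742, 0.0954]
tool_rot: [0.059, 0.998, 0.0, -0.001]
ft_force: [-0.7, 0.1, -0.0]
grip_width: 0.0425
grasp_force: 0.0
```

```bash
python3 chk.py
```

```text
[ 0.64403027 -0.17419263  0.09536257]
wrist 0.97 mean [ 0.5289 -0.1144] mid [ 0.5289 -0.1142] yaw 1.509 len 0.018
wrist 0.89 mean [ 0.5137 -0.2526] mid [ 0.5135 -0.2533] yaw 1.316 len 0.028
wrist 0.74 mean [ 0.5212 -0.1831] mid [ 0.5212 -0.1833] yaw 1.39 len 0.018
wrist 0.73 mean [ 0.641  -0.1734] mid [ 0.6473 -0.1743] yaw -0.141 len 0.134
side 0.82 mean [ 0.4569 -0.2487] mid [ 0.4552 -0.2487] yaw -0.129 len 0.131
side 0.81 mean [ 0.4646 -0.1795] mid [ 0.4629 -0.1794] yaw -0.11 len 0.132
side 0.76 mean [ 0.4701 -0.1108] mid [ 0.4696 -0.1108] yaw -0.119 len 0.131
side 0.61 mean [ 0.6472 -0.1781] mid [ 0.6467 -0.1782] yaw -0.147 len 0.131
scene 0.8 mean [ 0.4502 -0.242 ] mid [ 0.454  -0.2426] yaw -0.128 len 0.136
scene 0.76 mean [ 0.457  -0.1729] mid [ 0.4601 -0.1733] yaw -0.123 len 0.135
scene 0.68 mean [ 0.6424 -0.1708] mid [ 0.6439 -0.1711] yaw -0.147 len 0.14
scene 0.67 mean [ 0.4648 -0.1032] mid [ 0.4671 -0.1035] yaw -0.116 len 0.132
```

drive_tool([
  [[2,0,-20],[0,0,0],0.5],
  [[0,0,-30],[0,0,0],0.5],
  [[0,0,-30],[0,0,0],0.5],
  [[0,0,-13],[0,0,0],0.5],
  [[0,0,-5],[0,0,0],0.5],
  [[0,0,0],[0,0,0],0.5],
  [[0,0,0],[0,0,0],0.5],
])

```text
clock: 20.6
eef_pos: [0.6458, -0.174, 0.0004]
tool_rot: [0.059, 0.998, -0.0, 0.001]
ft_force: [-0.2, -0.0, 0.4]
grip_width: 0.0427
grasp_force: 0.0
```

drive_tool([
  [[0,0,0],[0,0,0],0],
  [[0,0,0],[0,0,0],0],
  [[0,0,0],[0,0,0],0],
  [[0,0,0],[0,0,0],0],
  [[0,0,0],[0,0,0],0],
])

```text
clock: 21.02
eef_pos: [0.647, -0.1739, 0.0018]
tool_rot: [0.059, 0.998, -0.0, 0.002]
ft_force: [-0.6, 1.9, 6.7]
grip_width: 0.025
grasp_force: 58.8
```

drive_tool([
  [[0,0,10],[0,0,0],0],
  [[0,0,30],[0,0,0],0],
  [[0,0,35],[0,0,0],0],
  [[0,0,25],[0,0,0],0],
  [[-15,12,0],[0,0,0],0],
  [[-30,25,0],[0,0,-0.2],0],
  [[-30,25,0],[0,0,-0.2],0],
  [[-30,25,0],[0,0,-0.2],0],
])

```text
clock: 21.68
eef_pos: [0.5391, -0.0866, 0.0998]
tool_rot: [0.064, 0.998, -0.0, 0.001]
ft_force: [0.2, 0.8, 0.6]
grip_width: 0.0252
grasp_force: 58.8
```

drive_tool([
  [[-30,25,0],[0,0,-0.1],0],
  [[-30,25,0],[0,0,0],0],
  [[0,1,0],[0,0,0],0],
  [[0,0,0],[0,0,0],0],
  [[0,0,0],[0,0,0],0],
])

```text
clock: 22.1
eef_pos: [0.4815, -0.0361, 0.1003]
tool_rot: [0.064, 0.998, -0.0, 0.002]
ft_force: [0.4, -0.2, -0.8]
grip_width: 0.025
grasp_force: 58.9
```

drive_tool([
  [[-1,0,-20],[0,0,0],0],
  [[0,0,-30],[0,0,0],0],
  [[0,0,-30],[0,0,0],0],
  [[0,0,-13],[0,0,0],0],
  [[0,0,-5],[0,0,0],0],
  [[0,0,0],[0,0,0],0],
  [[0,0,0],[0,0,0],0],
])

```text
clock: 22.68
eef_pos: [0.4792, -0.0363, 0.0016]
tool_rot: [0.064, 0.998, 0.0, -0.001]
ft_force: [-5.9, 0.8, 6.9]
grip_width: 0.0249
grasp_force: 59.2
```

drive_tool([
  [[0,0,-1],[0,0,0],0],
  [[0,0,0],[0,0,0],0.5],
  [[0,0,0],[0,0,0],0.5],
  [[0,0,0],[0,0,0],0.5],
  [[0,0,10],[0,0,0],0.5],
  [[0,0,30],[0,0,0],0.5],
  [[0,0,35],[0,0,0],0.5],
  [[0,0,35],[0,0,0],0.5],
])

```text
clock: 23.35
eef_pos: [0.479, -0.0363, 0.1107]
tool_rot: [0.065, 0.998, -0.0, -0.001]
ft_force: [1.1, -0.6, 0.3]
grip_width: 0.0429
grasp_force: 0.0
```

drive_tool([
  [[10,25,30],[0,0,0],0.5],
  [[10,25,30],[0,0,0],0.5],
  [[10,25,30],[0,0,0],0.5],
  [[10,25,30],[0,0,0],0.5],
  [[0,0,0],[0,0,0],0.5],
  [[0,0,0],[0,0,0],0.5],
])

```text
clock: 23.85
eef_pos: [0.5216, 0.0652, 0.2319]
tool_rot: [0.064, 0.998, 0.0, 0.003]
ft_force: [0.4, 0.3, -0.6]
grip_width: 0.0428
grasp_force: 0.0
```

```bash
python3 chk.py
python3 - <<'E'
from h import *
s=camera("scene")["image"][120:320,250:490];d=camera("side")["image"][160:310,200:440]
cv2.imwrite("pics/f.png",cv2.resize(np.vstack([s,d]),None,fx=1.7,fy=1.7)[:,:,::-1])
E
```

```text
[0.52158801 0.06516507 0.2319482 ]
wrist 0.91 mean [ 0.4643 -0.1052] mid [ 0.4685 -0.1058] yaw -0.123 len 0.132
wrist 0.82 mean [ 0.4758 -0.0361] mid [ 0.479  -0.0365] yaw -0.126 len 0.133
wrist 0.82 mean [ 0.4533 -0.2443] mid [ 0.4553 -0.2447] yaw -0.142 len 0.133
side 0.9 mean [ 0.4636 -0.1797] mid [ 0.4627 -0.1797] yaw -0.122 len 0.129
side 0.81 mean [ 0.4577 -0.2487] mid [ 0.4558 -0.2486] yaw -0.143 len 0.133
side 0.77 mean [ 0.4711 -0.1109] mid [ 0.4697 -0.1108] yaw -0.106 len 0.13
side 0.65 mean [ 0.4804 -0.0416] mid [ 0.4798 -0.0416] yaw -0.141 len 0.128
scene 0.85 mean [ 0.4627 -0.1031] mid [ 0.4672 -0.1036] yaw -0.119 len 0.134
scene 0.71 mean [ 0.4743 -0.0346] mid [ 0.4777 -0.035 ] yaw -0.132 len 0.138
scene 0.71 mean [ 0.451  -0.2426] mid [ 0.4542 -0.2431] yaw -0.114 len 0.137
scene 0.58 mean [ 0.4574 -0.1724] mid [ 0.4602 -0.1728] yaw -0.12 len 0.135
```

View pics/f.png

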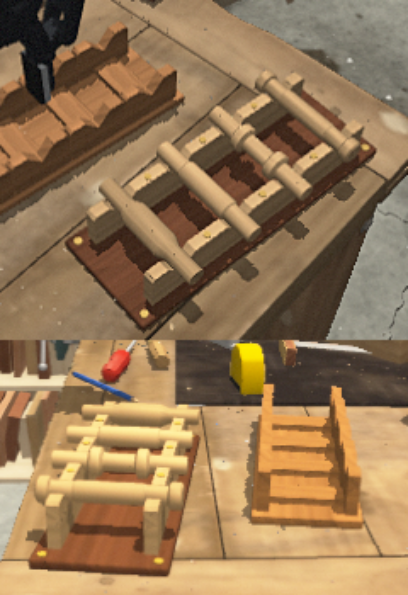

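All four lie in the notches in mirrored order. In the scene crop, left to right, they are barrel (150,230), plain (208,190), beads (262,152) and collars (307,115). The source rack is empty and the gripper is clear.

```bash
python3 -c "
from workcell import *
print(job_done())"
```

```text
the job is handed in; nothing more can be done
None
```

The job is handed in: all four spindles lie released in the one-piece rack in mirrored order (barrel, plain, beads, collars from the left), and the last pictures put each within about 5 mm of its place; no pass/fail result came back.

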